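Close the ferrule tin and return it to the parts carousel

TASK

The aluminium tin left open on the bench belongs on the parts carousel, where its lid is still lying: lift the lid off the carousel, put it on the tin and press it down until it is fully home, then stand the closed tin upright in the free place on the carousel. Of the two tins already on the carousel one has a lid that stands proud; press that one fully home too. The carousel spins freely and may turn, but leave everything else upright and where it stands.

Things in the scene. Friction and masses are not known exactly. Their poses are not given: they have to be found in the camera images.
- carousel_axis (a point): parts carousel: dark wooden disc, 340 mm across, spinning freely on a fixed foot. This point: centre of the disc's top face, 40 mm above the bench; z up; does not turn. At the centre a knob 32 mm across, 42 mm high. Two tins, a dish and the loose lid stand round it a quarter turn apart, 105 to 116 mm from the axis, in any order. A tin is wholly on the disc with its centre within 141 mm of the axis
- lid_a_center (a point): loose aluminium push-in lid of the open tin, lying flat on the carousel on its plug: round flange 54 mm across, 12 mm thick, under it a plug 45 mm across, 12 mm long with a bevelled foot; about 45 g. This point: centre of the flange, 6 mm below its flat top, 18 mm above the plug's foot (and above the disc as it lies); z up out of the top. Its place is the free one for the tin
- tin_a_mid (a point): open aluminium tin with ferrules, on the bench: 57 mm across, 54 mm high, open on top, 0.15 to 0.32 kg. This point: on its axis, half-way up, 27 mm above its foot; z up. With its lid home it is 66 mm high; the flange is 3 mm narrower than the tin. Grip it round its side to carry it; the lid pulls off upwards
- tin_a_mouth (a point): centre of the open tin's mouth, level with its rim, 27 mm above tin_a_mid. Mouth 49 mm across (plug has 1.5 mm play all round). A rubber sealing ring in the neck stops a lid laid on it 6 mm short of home; pushing it home takes about 6 to 8 N down on the middle of its top, and it stays where pushed. Fully home the flange rests on the rim: lid_a_center 6 mm above this point (12 mm when proud)
- tin_b_mid (a point): the tin on the carousel whose lid stands proud; same make and size as the open tin. This point: on its axis, 27 mm above its foot; z up
- tin_b_mouth (a point): centre of that tin's mouth, in the plane of its rim, 27 mm above tin_b_mid; z up
- lid_b_center (a point): the proud lid on that tin, same make as the loose lid, its plug already 6 mm into the mouth: flange centre 12 mm above tin_b_mouth at the start, its flat top 18 mm above it; fully home 6 mm and 12 mm. Needs the same 6 to 8 N downwards on the middle of its top
- tin_c_mid (a point): bystander: the other tin on the carousel, same make, its lid already fully home, 66 mm high with it. This point: on its axis, 27 mm above its foot; z up
- dish_mid (a point): bystander: white ceramic dish of ferrules on the carousel, 72 mm across, 26 mm high. This point: on its axis, 13 mm above its foot; z up
- tape: bystander: empty cardboard tape core lying on the bench 120 to 140 mm beyond the open tin, 88 mm across, 24 mm high; origin at the centre of its underside
- crook: bystander: curved wooden umbrella handle lying on the bench 120 to 140 mm this side of the open tin, about 85 by 105 mm, 23 mm thick; origin on the bench near its middle
Mind the look-alikes: they are no part of the job. What is shaped like the part that bears lid_a_center but brown or turquoise is not meant.

How it is judged (in metres and radians):
On the way, in this order (a step that is already met when the one before it is completed fails the run):
1. the loose lid is lifted off the carousel (z of lid_a_center in the frame of carousel_axis above 0.04 m), for 0.1 s.
2. the lid is fully home on the tin while the tin stands on the bench (z of lid_a_center in the frame of tin_a_mouth between 0.003 and 0.0085 m and horizontal distance between lid_a_center and tin_a_mouth below 0.006 m and angle between the z axis of lid_a_center and the z axis of tin_a_mouth, either way round below 0.07 rad and height (world z) of tin_a_mid below 0.033 m and angle between tin_a_mid's own z axis and vertical below 0.1 rad and contact force between the fingers and lid_a below 0.5 N), for 0.2 s.
3. the closed tin stands upright on the carousel (horizontal distance between tin_a_mid and carousel_axis below 0.141 m and angle between tin_a_mid's own z axis and vertical below 0.1 rad and z of tin_a_mid in the frame of carousel_axis between 0.021 and 0.033 m and contact force between the fingers and tin_a below 0.5 N), for 0.2 s.
At the end, for the whole second after the job is handed in: All three tins and the dish stand upright (within 6 degrees), wholly on the carousel disc (tin centres within 141 mm of its axis) and nearly at rest; both push-in lids are fully home on their tins: level, gap between flange and rim under 2.5 mm (horizontal distance between each of tin_a_mid, tin_b_mid, tin_c_mid, dish_mid and carousel_axis below 0.141 m and angle between each of tin_a_mid, tin_b_mid, tin_c_mid, dish_mid's own z axis and vertical below 0.1 rad and z of tin_a_mid in the frame of carousel_axis between 0.021 and 0.033 m and z of lid_a_center in the frame of tin_a_mouth between 0.003 and 0.0085 m and horizontal distance between lid_a_center and tin_a_mouth below 0.006 m and angle between the z axis of lid_a_center and the z axis of tin_a_mouth, either way round below 0.07 rad and z of tin_b_mid in the frame of carousel_axis between 0.021 and 0.033 m and z of lid_b_center in the frame of tin_b_mouth between 0.003 and 0.0085 m and horizontal distance between lid_b_center and tin_b_mouth below 0.006 m and angle between the z axis of lid_b_center and the z axis of tin_b_mouth, either way round below 0.07 rad and z of tin_c_mid in the frame of carousel_axis between 0.021 and 0.033 m and z of dish_mid in the frame of carousel_axis between 0.007 and 0.019 m and linear speed of each of tin_a, lid_b below 0.05 m/s); the robot touches nothing.
It fails at once if a bystander on the bench is pushed more than 30 mm from where it lay (distance of any of tape, crook from where it was at the start of the episode above 0.03 m).
It fails at once if a tin or the dish on the carousel is knocked over or pushed some 30 mm in or out from its place (angle between any of tin_b_mid, tin_c_mid, dish_mid's own z axis and vertical above 0.4 rad or horizontal distance between any of tin_b_mid, tin_c_mid, dish_mid and carousel_axis above 0.146 m or horizontal distance between any of tin_b_mid, tin_c_mid, dish_mid and carousel_axis below 0.08 m).
It fails at once if the open tin is tipped over (angle between tin_a_mid's own z axis and vertical above 0.6 rad).
It also fails if it takes over 67 s, if anything falls off the work surface, if the arm or the gripper's body presses on something with over 40 N, if the wrist force passes 120 N, or if a joint passes its speed limit or range.

ROBOT

A 6-joint arm with a two-finger parallel gripper is mounted at the origin on the work surface. World frame = base frame: x ahead of the robot, y to its left, z up, the work surface at z = 0. Lengths are in m, angles in degrees, forces in N, time in s.
With the tool pointing down it reaches from about 0.25 to 0.725 m from the base axis. Payload 9.7 kg.
Tool frame: the origin (TCP) lies at the very end of the fingers, on their centre line; the grasp point (between the pads) lies 19 mm behind it; z points along the fingers, y is the line along which they close (so a half turn about z gives the same grasp; the last joint's range is limited). The gripper opens to 85 mm and grips with 20 to 120 N. Pads are 22 mm wide; open, the fingers measure 114 mm over their backs; the gripper's body (76 mm by 85 mm) begins 54 mm behind the grasp point. The pads swing forward as they close: fully open they stand 13 mm farther back than shut.
Start: joints at [-66.52, 4.979, 10.078, 95.1, 0, 90], TCP at [0.219, -0.504, 0.231] pointing down, gripper open.
Joint ranges: [-179.16, 179.16], [-48.56, 103.87], [-65.8, 70.77], [-126.05, 130.52], [-82.76, 87.17], [-180, 180]. Speed limits (degrees/s): [127.2, 127.2, 147.25, 180, 180, 180].

INTERFACE

Orientations are given as [roll, pitch, yaw] about the fixed x, y, z axes, in that order (R = Rz(yaw) Ry(pitch) Rx(roll)).
In Python, from workcell import bot gives the robot as it stands.
- The arm moves only by the tool arm_command, never from a script. Its argument "series" is a list of rows, each a list of 4 numbers: the shift along the tool's x, y, z in m, then the turn about the tool's z in rad. A call has exactly 5 rows; each row is the pose to reach, as a shift and turn from the pose commanded when the call began, along the tool's axes at that moment; what a row does not reach only later rows make up. A row lasts 1/10 s, in which the tool goes at most 50 mm and 8.59 degrees, less where a joint would pass 70% of its speed; a pose out of reach is approached as far as the arm can. A call with a gripper value outside its range is refused whole. "hand" is the finger opening in m, from 0 to 0.0854, set as the call begins (left out, the last holds). The fingers move at their own pace and stop on an object; "grip_force" is the grip in N (left out, the last holds). Time passes only in rows, so rows that repeat a pose let the fingers close, or fill a call up. It gives the time, the measured TCP pose, the force, the opening and the grip force at its end, in the units of the state.
- bot.get_obs(): the state, without advancing time (a new reading comes with each control period).
- bot.camera(name): name is "scene" or "top" or "wrist"; returns a dict with "color" (420x560x3 uint8, blue, green, red), "camera_matrix" (3x3 intrinsics, pixels), "dist_coeffs" ([k1, k2, p1, p2, k3] as OpenCV has them; the pictures are not rectified), "xyz" and "orientation" of the camera in the world; the wrist camera has in their place "T_tool_cam" (4x4, takes a point from camera to tool coordinates, whose origin is the TCP and whose axes are the flange's). Camera axes: x right, y up, looking along -z (the intrinsics and any distortion apply to the point x, -y, -z); pixel columns grow to the right and rows downward; lengths in m; the calibration is good to about 2 mm. A picture is of the moment at which its call begins: read the wrist's pose just before it. There is no depth.
- bot.job_done(): hands the job in; it is judged then, once.
Trained networks look in the newest picture that a camera, given by its name, has taken for a name from the list of things; names that differ only in an ending like _2 or _b are one class to them, and where a whole thing is asked for, a point or a joint stands for the part that bears it (a point fixed in the world has none). Each returns a list of dicts, best first, with "confidence" (0 to 1); they miss things now and then, are a little off and sometimes report something else, mostly with a low value. They report only what shows in the picture. A call takes as long as a camera call. They do not tell look-alikes from the thing itself.
- bot.find_in(camera, target): "location" ([column, row] in pixels, amid what is visible of it).
- bot.mark_of(camera, target): "location" ([column, row] in pixels: a listed point, or the origin of a listed thing).
The state is a dict: "time": time; "q": joint angles; "qd": joint speeds; "joint_efforts": joint torques, N m; "ee_pos": TCP position; "tcp_rot": TCP orientation; "wrist_force": force on the tool from outside, world axes, zero at the start; "torque": the same for the moment, N m; "opening": finger opening in m; "grasp_force": force on a finger pad.
Only numpy, scipy, OpenCV 4.12 (cv2) and the standard library are available. Lean on these libraries where they do the work, as an engineer would, in place of code of your own. Each camera call takes 0.05 s, during which the arm holds its last target. There are 200 camera calls.

## Working session

There is one attempt and no reset: what is moved stays moved. The work goes in short steps, Python scripts to look and compute and a tool call to move; the robot and the scene stay as the last step left them, time stands still between calls to the robot, and variables do not carry over. Pictures are saved under pics/ and viewed, at most 15 in all, crops included, and the job is handed in when it is done.

Besides the shell and the picture viewer there is one more tool, called after "Call:" as name(argument=value, ...) on one line, values as JSON. arm_command: Moves the arm, as the interface text tells. Its arguments: {"type":"object","properties":{"series":{"type":"array"},"hand":{"type":"number"},"grip_force":{"type":"number"}},"required":["series"]}

```bash
mkdir -p pics; cat > h.py <<'E'
from workcell import bot
import numpy as np, cv2
from scipy.spatial.transform import Rotation as R
def rot(o):
    o=np.array(o,float)
    if o.shape==(3,3): return o
    return (R.from_quat(o) if o.size==4 else R.from_euler('xyz',o,degrees=True)).as_matrix()
def tool():
    s=bot.get_obs(); T=np.eye(4); T[:3,:3]=rot(s['tcp_rot']); T[:3,3]=s['ee_pos']; return T
def shot(name):
    T=tool() if name=='wrist' else None
    c=bot.camera(name)
    if name=='wrist': C=T@np.array(c['T_tool_cam'])
    else: C=np.eye(4); C[:3,:3]=rot(c['orientation']); C[:3,3]=c['xyz']
    c['C']=C; return c
def ray(c,px):
    u=cv2.undistortPoints(np.array([[px]],float),np.array(c['camera_matrix']),np.array(c['dist_coeffs']))[0,0]
    return c['C'][:3,3], c['C'][:3,:3]@np.array([u[0],-u[1],-1])
def at(c,px,z):
    o,d=ray(c,px); return o+d*(z-o[2])/d[2]
def proj(c,p):
    q=c['C'][:3,:3].T@(np.array(p)-c['C'][:3,3]); q=q*[1,-1,-1]
    return cv2.projectPoints(q[None],np.zeros(3),np.zeros(3),np.array(c['camera_matrix']),np.array(c['dist_coeffs']))[0].ravel()
E
python3 - <<'E'
from h import *
s=bot.get_obs(); print({k:np.round(v,3).tolist() for k,v in s.items()})
Z=dict(carousel_axis=.04,lid_a_center=.058,tin_a_mid=.027,tin_a_mouth=.054,tin_b_mid=.067,tin_b_mouth=.094,lid_b_center=.106,tin_c_mid=.067,dish_mid=.053,tape=0,crook=0)
for n in ['top','scene']:
    c=shot(n); cv2.imwrite(f'pics/{n}0.png',c['color']); print(n,c['xyz'],c['orientation'])
    for k,z in Z.items():
        for d in bot.mark_of(n,k): print(k,round(d['confidence'],2),np.round(d['location']),np.round(at(c,d['location'],z),3))
E
```

```text
{'time': 0.0, 'q': [-66.519, 5.012, 10.036, 95.098, -0.0, 90.001], 'qd': [0.017, 0.019, -0.078, -0.002, 0.095, -0.029], 'joint_efforts': [0.0, -52.039, 46.481, 0.016, -0.0, 0.0], 'ee_pos': [0.219, -0.504, 0.231], 'tcp_rot': [-179.926, 0.0, 23.48], 'wrist_force': [0.067, 0.033, -0.38], 'torque': [0.008, 0.014, -0.05], 'grasp_force': 0.0, 'opening': 0.085}
top [ 0.42738683 -0.1401565   1.13154452] [ 5.87477001e+00  3.37549513e-02 -9.14516288e+01]
carousel_axis 0.96 [282. 211.] [ 0.551 -0.139  0.04 ]
lid_a_center 0.89 [409. 230.] [ 0.491 -0.464  0.058]
lid_a_center 0.76 [397. 201.] [ 0.566 -0.437  0.058]
lid_a_center 0.75 [312. 250.] [ 0.445 -0.213  0.058]
lid_a_center 0.63 [437. 210.] [ 0.539 -0.539  0.058]
lid_a_center 0.62 [432. 251.] [ 0.436 -0.519  0.058]
lid_a_center 0.52 [316. 186.] [ 0.611 -0.229  0.058]
tin_a_mid 0.73 [151. 224.] [0.525 0.209 0.027]
tin_a_mouth 0.7 [151. 221.] [0.531 0.201 0.054]
tin_b_mid 0.63 [313. 247.] [ 0.453 -0.216  0.067]
lid_b_center 0.77 [308. 247.] [ 0.453 -0.201  0.106]
tin_c_mid 0.76 [265. 172.] [ 0.65  -0.098  0.067]
dish_mid 0.62 [244. 239.] [ 0.4
[... 437 characters left out ...]
-0.463  0.058]
lid_a_center 0.6 [146. 263.] [ 0.61  -0.443  0.058]
lid_a_center 0.6 [104. 256.] [ 0.575 -0.535  0.058]
tin_a_mid 0.73 [408. 194.] [0.527 0.208 0.027]
tin_a_mid 0.23 [245. 189.] [ 0.426 -0.198  0.027]
tin_a_mouth 0.62 [413. 187.] [0.527 0.215 0.054]
tin_b_mid 0.17 [238. 177.] [ 0.419 -0.212  0.067]
tin_b_mouth 0.73 [242. 178.] [ 0.447 -0.202  0.094]
lid_b_center 0.95 [238. 177.] [ 0.45  -0.211  0.106]
tin_c_mid 0.79 [306. 244.] [ 0.639 -0.092  0.067]
tin_c_mid 0.38 [306. 191.] [ 0.495 -0.054  0.067]
dish_mid 0.71 [309. 189.] [ 0.48  -0.043  0.053]
tape 0.92 [426. 243.] [0.659 0.21  0.   ]
tape 0.2 [243. 189.] [ 0.405 -0.202  0.   ]
crook 0.75 [375. 170.] [ 0.412  0.166 -0.   ]
```

View pics/top0.png

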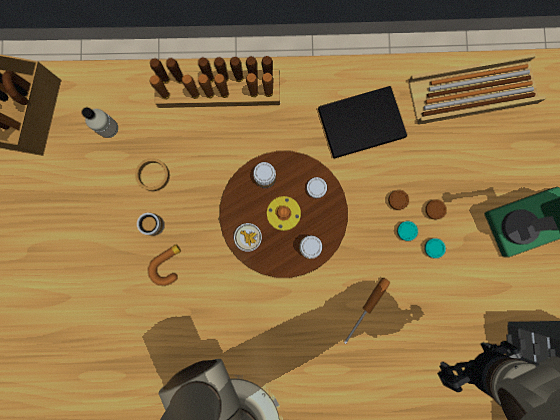

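View pics/scene0.png

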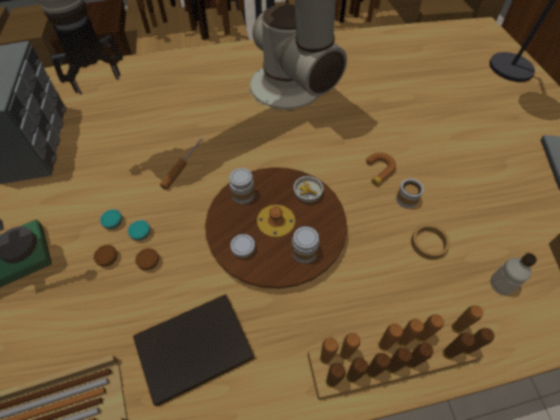

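```bash
python3 - <<'E'
import cv2
i=cv2.imread('pics/top0.png')[160:280,220:340]
j=cv2.imread('pics/scene0.png')[140:290,190:340]
cv2.imwrite('pics/crop0.png',cv2.hconcat([cv2.resize(i,(400,400)),cv2.resize(j,(400,400))]))
E
```

```text
(no output)
```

View pics/crop0.png

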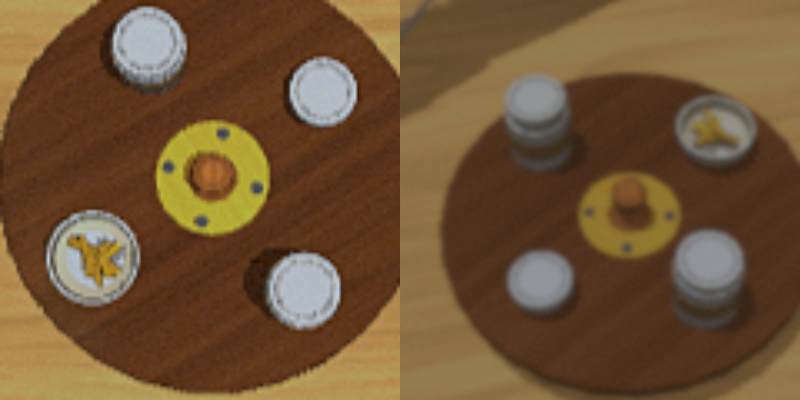

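Candidates for lid_a: the silver disc on the carousel at top (316,186), and the brown (398,200), (436,210) and turquoise (407,230), (434,248) ones on the bench. The silver one fits because it is aluminium and lies flat on the carousel. The crop also shows the tin at top (310,247) with a gap under its flange, which makes it tin_b. The tin at (265,172) is closed, so it is tin_c. The open tin is at (150,223). I'll move over tin_b first.

Call:
arm_command(series=[[0.04,-0.022,0,0],[0.08,-0.044,0,0],[0.12,-0.066,0,0],[0.16,-0.088,0,0],[0.2,-0.11,0,0]], hand=0)

```text
time: 1.7
ee_pos: [0.3595, -0.3224, 0.2315]
tcp_rot: [180.0, -0.0, 23.5]
wrist_force: [0.9, -1.1, 0.2]
opening: 0.012
grasp_force: 0.0
```

Call:
arm_command(series=[[0.04,-0.022,0,0],[0.08,-0.044,0,0],[0.12,-0.066,0,0],[0.13,-0.07,0,0],[0.13,-0.07,0,0]])

```text
time: 2.2
ee_pos: [0.4509, -0.2067, 0.2311]
tcp_rot: [-180.0, 0.0, 23.7]
wrist_force: [-0.4, -0.9, -0.1]
opening: 0.0
grasp_force: 0.0
```

```bash
cat >> h.py <<'E'
def to(p):  # shift in tool axes to reach world TCP p
    T=tool(); return np.round(T[:3,:3].T@(np.array(p)-T[:3,3]),4)
def look(n,Z,save=None):
    c=shot(n)
    if save: cv2.imwrite(f'pics/{save}.png',c['color'])
    for k,z in Z.items():
        for d in bot.mark_of(n,k)[:4]: print(n,k,round(d['confidence'],2),np.round(d['location']),np.round(at(c,d['location'],z),4))
    return c
E
python3 - <<'E'
from h import *
s=bot.get_obs(); print(s['time'],s['ee_pos'],s['tcp_rot'],s['opening'])
look('wrist',dict(carousel_axis=.04,lid_a_center=.058,lid_b_center=.106,tin_b_mouth=.094,tin_b_mid=.067),'w1')
E
```

```text
2.2 [ 0.4509249  -0.20668705  0.23114871] [-1.79993989e+02  6.81660712e-03  2.36515289e+01] 2.734498471981884e-05
wrist carousel_axis 0.79 [252.  50.] [ 0.5475 -0.1438  0.04  ]
wrist lid_a_center 0.9 [544. 299.] [ 0.456  -0.4998  0.058 ]
wrist lid_a_center 0.79 [552. 162.] [ 0.572  -0.4219  0.058 ]
wrist lid_a_center 0.78 [519. 240.] [ 0.4981 -0.4363  0.058 ]
wrist lid_b_center 0.69 [274. 195.] [ 0.4564 -0.204   0.106 ]
```

View pics/w1.png

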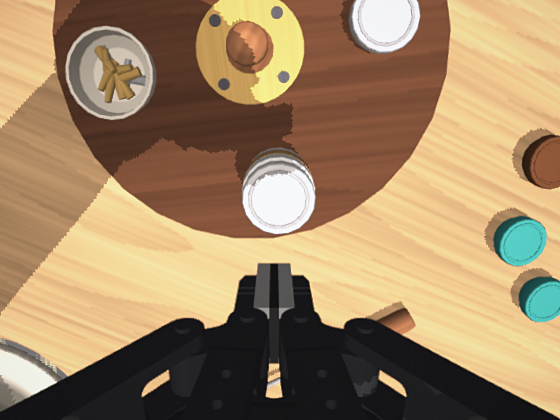

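The wrist view shows tin_b's lid top at about (278,201), the knob at (249,44), the loose silver lid at (383,15) and the brown and turquoise look-alikes on the right. I'll fit the lid_b top precisely.

```bash
cat >> h.py <<'E'
def fit(c,px,z,half=45,th=200,name=None):
    # centre of bright neutral blob near px, back-projected at height z
    im=c['color'].astype(int); g=((im.min(2)>th)&(im.max(2)-im.min(2)<25)).astype(np.uint8)
    n,l,st,ce=cv2.connectedComponentsWithStats(cv2.morphologyEx(g,cv2.MORPH_CLOSE,np.ones((5,5),np.uint8)))
    i=1+min(range(n-1),key=lambda i:np.hypot(*(ce[i+1]-px))+(1e3 if st[i+1][4]<100 else 0))
    k=max(cv2.findContours((l==i).astype(np.uint8),0,1)[0],key=len)
    h=cv2.convexHull(k); (u,v),r=cv2.minEnclosingCircle(h); e=cv2.fitEllipse(h)
    a=at(c,e[0],z); b=at(c,np.array(e[0])+[e[1][0]/2,0],z)
    return np.round(e[0],1),np.round(e[1],1),np.round(a,4),'diam mm',round(2000*np.hypot(*(b-a)[:2]),1)
E
python3 - <<'E'
from h import *
c=shot('wrist')
print(fit(c,(278,201),.112)); print(fit(c,(383,15),.064))
print('knob',at(c,(249,44),.082))
c=shot('top'); print('scene/top rim', [fit(c,p,z) for p,z in (((310,244),.112),((316,186),.064))], to([.45,-.205,.115]))
E
```

```text
(array([277.8, 195. ]), array([67.8, 75.3]), array([ 0.4575, -0.2081,  0.112 ]), 'diam mm', np.float64(48.8))
(array([382.9,  11. ]), array([66.7, 73.1]), array([ 0.6107, -0.2291,  0.064 ]), 'diam mm', np.float64(51.8))
knob [ 0.54586208 -0.14720797  0.082     ]Traceback (most recent call last):
  File "<stdin>", line 5, in <module>
  File "h.py", line 38, in fit
    h=cv2.convexHull(k); (u,v),r=cv2.minEnclosingCircle(h); e=cv2.fitEllipse(h)
                                                              ~~~~~~~~~~~~~~^^^
cv2.error: OpenCV(4.12.0) /io/opencv/modules/imgproc/src/shapedescr.cpp:361: error: (-201:Incorrect size of input array) There should be at least 5 points to fit the ellipse in function 'fitEllipseNoDirect'
```

```bash
python3 - <<'E'
from h import *
c=shot('wrist')
for p in [(278.5,201),(246,201),(311,201)]: print(at(c,p,.112))
print('tcp at pix',proj(c,[.4509,-.2067,.112]), proj(c,tool()[:3,3]))
c=shot('top')
for k,z in dict(lid_b_center=.106,lid_a_center=.058,tin_b_mouth=.094).items():
  for d in bot.find_in('top',k)[:6]: print(k,np.round(d['location']),at(c,d['location'],z).round(4))
E
```

```text
[ 0.45372986 -0.21013168  0.112     ]
[ 0.44439842 -0.18857375  0.112     ]
[ 0.463074   -0.23169553  0.112     ]
tcp at pix [272.5866889  202.64119307] [274.49991597 284.37485965]
lid_a_center [436. 211.] [ 0.5372 -0.5375  0.058 ]
lid_a_center [398. 201.] [ 0.5663 -0.4409  0.058 ]
lid_a_center [432. 249.] [ 0.4404 -0.5196  0.058 ]
lid_a_center [410. 231.] [ 0.4889 -0.4683  0.058 ]
lid_a_center [312. 184.] [ 0.6157 -0.2191  0.058 ]
lid_a_center [158. 184.] [0.6283 0.1812 0.058 ]
tin_b_mouth [270. 199.] [ 0.5747 -0.1092  0.094 ]
```

Call:
arm_command(series=[[0.001,0.003,0.03,0],[0.001,0.003,0.06,0],[0.001,0.003,0.09,0],[0.001,0.003,0.105,0],[0.001,0.003,0.114,0]])

```text
time: 3.35
ee_pos: [0.4518, -0.21, 0.1162]
tcp_rot: [-179.9, 0.1, 23.5]
wrist_force: [-0.2, -0.7, 0.4]
opening: -0.0
grasp_force: 0.0
```

Call:
arm_command(series=[[0,0,0.004,0],[0,0,0.007,0],[0,0,0.01,0],[0,0,0.012,0],[0,0,0.012,0]])

```text
time: 3.85
ee_pos: [0.4528, -0.2107, 0.1067]
tcp_rot: [179.9, -0.1, 23.5]
wrist_force: [-0.5, -0.5, 3.3]
opening: -0.0002
grasp_force: 1.6
```

Call:
arm_command(series=[[0,0,0.001,0],[0,0,0.002,0],[0,0,0.002,0],[0,0,0.002,0],[0,0,0.002,0]])

```text
time: 4.35
ee_pos: [0.4532, -0.2112, 0.106]
tcp_rot: [179.8, -0.1, 23.5]
wrist_force: [-2.6, -1.3, 13.2]
opening: -0.0002
grasp_force: 6.6
```

Call:
arm_command(series=[[0,0,-0.02,0],[0,0,-0.06,0],[0,0,-0.1,0],[0.03,0.02,-0.12,0],[0.07,0.04,-0.122,0]])

```text
time: 4.85
ee_pos: [0.5338, -0.22, 0.2307]
tcp_rot: [179.7, -0.3, 23.4]
wrist_force: [1.1, -0.6, 0.4]
opening: 0.0
grasp_force: 0.0
```

Call:
arm_command(series=[[0.035,0.02,0,0],[0.065,0.038,0,0],[0.065,0.038,0,0],[0.065,0.038,0,0],[0.065,0.038,0,0]], hand=0.0854)

```text
time: 5.35
ee_pos: [0.6065, -0.228, 0.2261]
tcp_rot: [180.0, -0.0, 23.5]
wrist_force: [0.6, -0.1, -0.2]
opening: 0.0723
grasp_force: 0.0
```

```bash
python3 - <<'E'
from h import *
s=bot.get_obs(); print(s['ee_pos'],s['opening'],s['wrist_force'])
c=look('wrist',dict(carousel_axis=.04,lid_a_center=.058,lid_b_center=.1,tin_c_mid=.067),'w2')
print(proj(c,[s['ee_pos'][0],s['ee_pos'][1],.064]))
E
```

```text
[ 0.60654889 -0.2279696   0.22606731] 0.07225585347614796 [ 0.57834143 -0.06406309 -0.15304021]
wrist carousel_axis 0.91 [163. 207.] [ 0.5465 -0.143   0.04  ]
wrist lid_a_center 0.77 [460. 286.] [ 0.5904 -0.4269  0.058 ]
wrist lid_a_center 0.73 [280. 187.] [ 0.6104 -0.2312  0.058 ]
wrist lid_a_center 0.72 [459. 399.] [ 0.4739 -0.5034  0.058 ]
wrist lid_a_center 0.66 [512. 334.] [ 0.565  -0.5085  0.058 ]
wrist lid_b_center 0.77 [183. 345.] [ 0.4594 -0.2071  0.1   ]
wrist tin_c_mid 0.24 [ 44. 229.] [ 0.4949 -0.0549  0.067 ]
[274.22302842 190.87370508]
```

View pics/w2.png

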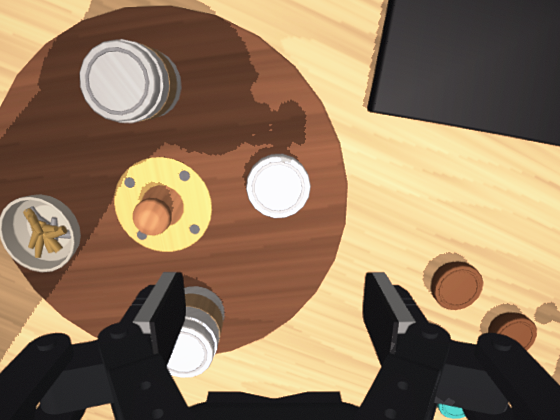

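Call:
arm_command(series=[[0.0045,0.003,0.04,0],[0.0045,0.003,0.08,0],[0.0045,0.003,0.11,0],[0.0045,0.003,0.12,0],[0.0045,0.003,0.12,0]])

```text
time: 6.1
ee_pos: [0.6116, -0.2287, 0.1046]
tcp_rot: [-179.9, 0.1, 23.5]
wrist_force: [-0.7, 0.0, 1.0]
opening: 0.0856
grasp_force: 0.0
```

```bash
python3 - <<'E'
from h import *
s=bot.get_obs(); print(s['ee_pos'],s['opening'])
c=look('wrist',dict(lid_a_center=.058),'w3')
print(proj(c,[s['ee_pos'][0],s['ee_pos'][1],.064]))
E
```

```text
[ 0.61159881 -0.22874428  0.10456957] 0.08555638161529223
wrist lid_a_center 0.62 [276. 245.] [ 0.6108 -0.2297  0.058 ]
[274.65945431 247.37866284]
```

View pics/w3.png

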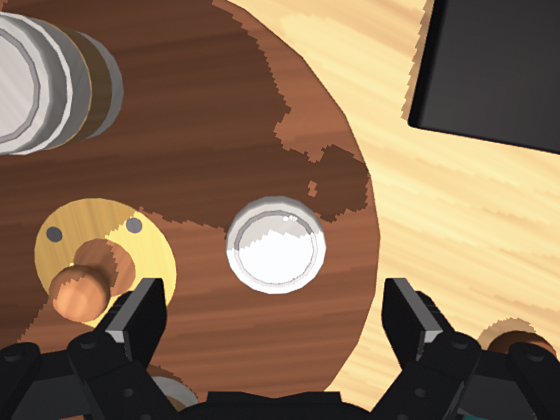

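Call:
arm_command(series=[[0.001,0.001,0.025,0],[0.001,0.001,0.045,0],[0.001,0.001,0.055,0],[0.001,0.001,0.061,0],[0.001,0.001,0.061,0]])

```text
time: 6.7
ee_pos: [0.614, -0.2296, 0.0449]
tcp_rot: [180.0, -0.0, 23.5]
wrist_force: [0.4, -0.3, 0.9]
opening: 0.0854
grasp_force: 0.0
```

Call:
arm_command(series=[[0,0,0,0],[0,0,0,0],[0,0,0,0],[0,0,0,0],[0,0,0,0]], hand=0.045, grip_force=30)

```text
time: 7.2
ee_pos: [0.6143, -0.2296, 0.0456]
tcp_rot: [179.9, -0.1, 23.5]
wrist_force: [-0.5, 1.5, 6.7]
opening: 0.0514
grasp_force: 31.2
```

Call:
arm_command(series=[[0,0,0,0],[0,0,-0.005,0],[0,0,-0.02,0],[0,0,-0.05,0],[0,0,-0.06,0]])

```text
time: 7.7
ee_pos: [0.6149, -0.2299, 0.1083]
tcp_rot: [179.8, -0.2, 23.5]
wrist_force: [0.6, -0.7, 0.7]
opening: 0.0517
grasp_force: 31.5
```

Call:
arm_command(series=[[0,0,-0.03,0],[0,0,-0.06,0],[0,0,-0.09,0],[0,0,-0.09,0],[0,0,-0.09,0]])

```text
time: 8.2
ee_pos: [0.6141, -0.2296, 0.1949]
tcp_rot: [179.9, -0.1, 23.5]
wrist_force: [0.1, 0.2, -1.1]
opening: 0.0513
grasp_force: 31.5
```

```bash
python3 - <<'E'
from h import *
s=bot.get_obs(); print(s['ee_pos'],s['opening'],s['tcp_rot'])
c=look('wrist',dict(lid_a_center=.21),'w4')
for d in bot.mark_of('wrist','lid_a_center'): print(d)
print(to([.528,.205,.2]))
E
```

```text
[ 0.61413361 -0.2296241   0.19494054] 0.05133291926046428 [ 1.79938565e+02 -6.34949617e-02  2.34800838e+01]
wrist lid_a_center 0.95 [524. 356.] [ 0.6314 -0.3384  0.21  ]
wrist lid_a_center 0.9 [466. 308.] [ 0.6416 -0.3007  0.21  ]
wrist lid_a_center 0.7 [276. 309.] [ 0.612  -0.2311  0.21  ]
{'location': [523.8, 355.6], 'confidence': 0.95}
{'location': [466.4, 308.3], 'confidence': 0.9}
{'location': [276.1, 309.1], 'confidence': 0.7}
[ 0.0948 -0.4324 -0.0067]
```

View pics/w4.png

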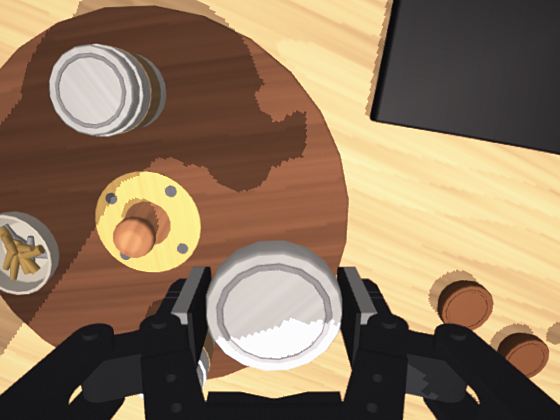

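```bash
python3 - <<'E'
from h import *
s=bot.get_obs(); print(s['q'])
c=shot('wrist')
T=tool()
for p in [(274.5,305),(207,305),(342,305),(275,309)]: print(np.linalg.inv(T)@np.r_[at(c,p,.214),1])
E
```

```text
[-2.04997216e+01  1.94438166e+01  2.27549329e+01  9.34308687e+01
  1.42917715e-03  1.36019223e+02]
[ 3.06545765e-03 -1.41753005e-04 -2.11036393e-02  1.00000000e+00]
[ 0.00292499 -0.02503217 -0.02106766  1.        ]
[ 0.00299425  0.02473293 -0.02113927  1.        ]
[ 1.36973739e-03  4.44734258e-05 -2.11013557e-02  1.00000000e+00]
```

Call:
arm_command(series=[[0.0015,-0.04,0,-0.05],[0.003,-0.08,0,-0.1],[0.005,-0.12,0,-0.16],[0.007,-0.165,0,-0.21],[0.0085,-0.21,0,-0.26]])

```text
time: 8.9
ee_pos: [0.5367, -0.0321, 0.1933]
tcp_rot: [-180.0, 0.0, 38.5]
wrist_force: [1.0, 0.5, 0.3]
opening: 0.0516
grasp_force: 31.5
```

Call:
arm_command(series=[[0.014,-0.045,0,0],[0.028,-0.09,0,0],[0.043,-0.135,0,0],[0.055,-0.175,0,0],[0.061,-0.196,0,0]])

```text
time: 9.4
ee_pos: [0.4623, 0.1604, 0.1936]
tcp_rot: [-180.0, 0.0, 38.5]
wrist_force: [-0.1, -0.3, -0.9]
opening: 0.0514
grasp_force: 31.6
```

Call:
arm_command(series=[[0,0,0,0],[0,0,0,0],[0,0,0,0],[0,0,0,0],[0,0,0,0]])

```text
time: 9.9
ee_pos: [0.4643, 0.1573, 0.1942]
tcp_rot: [-180.0, 0.0, 38.3]
wrist_force: [-1.2, -0.5, 0.0]
opening: 0.0515
grasp_force: 31.6
```

```bash
python3 - <<'E'
from h import *
s=bot.get_obs(); print(s['ee_pos'],s['opening'],s['tcp_rot'],s['q'])
c=look('wrist',dict(tin_a_mouth=.054,tin_a_mid=.027,lid_a_center=.213),'w5')
E
```

```text
[0.4643058  0.1573216  0.19416563] 0.0514709074704527 [-1.79998247e+02  1.16967579e-02  3.83006937e+01] [ 1.87193370e+01 -3.80025920e+00 -2.89530036e+00  9.09165667e+01
 -2.26818765e-03  1.60418644e+02]
wrist tin_a_mouth 0.74 [270.  84.] [0.529  0.2124 0.054 ]
wrist tin_a_mid 0.8 [271.  85.] [0.5293 0.2113 0.027 ]
wrist lid_a_center 0.79 [277. 306.] [0.466  0.1572 0.213 ]
```

View pics/w5.png

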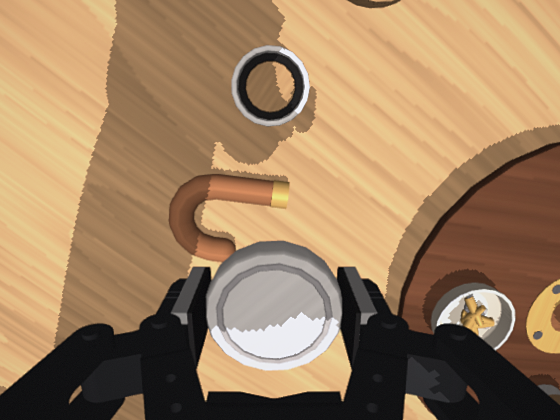

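Call:
arm_command(series=[[0.01,-0.003,0.03,0],[0.018,-0.003,0.06,0],[0.018,-0.003,0.074,0],[0.018,-0.003,0.074,0],[0.018,-0.003,0.074,0]])

```text
time: 10.6
ee_pos: [0.4763, 0.1714, 0.1212]
tcp_rot: [180.0, -0.0, 38.4]
wrist_force: [1.6, 0.7, -0.3]
opening: 0.0518
grasp_force: 31.6
```

```bash
python3 - <<'E'
from h import *
s=bot.get_obs(); print(s['ee_pos'],s['tcp_rot'])
c=look('wrist',dict(tin_a_mouth=.054,tin_a_mid=.027,lid_a_center=.133),'w6')
T=tool()
im=c['color']; g=cv2.cvtColor(im,6)
# dark mouth interior and lid circles by Hough
for k,lo,hi in (('tin',40,70),('lid',55,75)):
    H=cv2.HoughCircles(cv2.medianBlur(g,5),cv2.HOUGH_GRADIENT,1,60,param1=120,param2=35,minRadius=lo,maxRadius=hi)
    print(k,None if H is None else [(h.tolist(),(np.linalg.inv(T)@np.r_[at(c,h[:2],.054 if h[1]<180 else s['ee_pos'][2]+.019),1])[:2].round(4)) for h in H[0][:4]])
E
```

```text
[0.47625922 0.17142771 0.1212488 ] [ 1.79991300e+02 -2.36949802e-02  3.83687656e+01]
wrist tin_a_mouth 0.64 [276. 115.] [0.5291 0.2116 0.054 ]
wrist tin_a_mid 0.84 [277. 112.] [0.5297 0.2113 0.027 ]
wrist lid_a_center 0.68 [274. 309.] [0.4726 0.1687 0.133 ]
wrist lid_a_center 0.31 [278. 113.] [0.5326 0.2146 0.133 ]
tin [([273.5, 307.5, 68.30000305175781], array([ 0.0002, -0.0004])), ([275.5, 119.5, 48.5], array([0.0634, 0.0006]))]
lid [([278.5, 305.5, 63.29999923706055], array([0.0011, 0.0015]))]
```

View pics/w6.png

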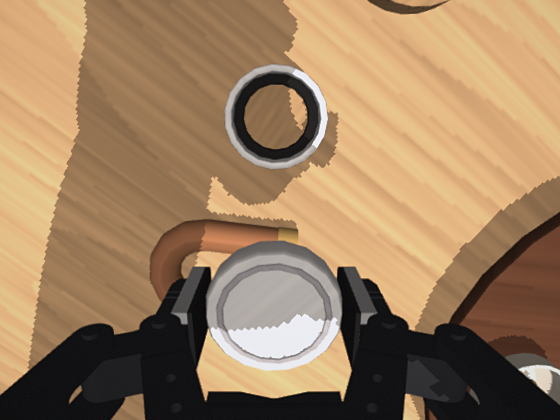

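Call:
arm_command(series=[[0.04,0.001,0,0],[0.0655,0.001,0,0],[0.0655,0.001,0.03,0],[0.0655,0.001,0.05,0],[0.0655,0.001,0.055,0]])

```text
time: 11.3
ee_pos: [0.5274, 0.2111, 0.0634]
tcp_rot: [-180.0, 0.2, 38.4]
wrist_force: [-0.1, -0.2, -1.1]
opening: 0.051
grasp_force: 31.6
```

Call:
arm_command(series=[[0,0,0.003,0],[0,0,0.006,0],[0,0,0.008,0],[0,0,0.01,0],[0,0,0.01,0]])

```text
time: 11.8
ee_pos: [0.5287, 0.2117, 0.056]
tcp_rot: [180.0, -0.1, 38.4]
wrist_force: [1.1, 1.1, 1.6]
opening: 0.0517
grasp_force: 31.7
```

Call:
arm_command(series=[[0,0,0.001,0],[0,0,0.002,0],[0,0,0.003,0],[0,0,0.004,0],[0,0,0.004,0]])

```text
time: 12.3
ee_pos: [0.5292, 0.2121, 0.0525]
tcp_rot: [180.0, -0.2, 38.4]
wrist_force: [3.0, 1.8, 7.0]
opening: 0.0512
grasp_force: 32.1
```

Call:
arm_command(series=[[0,0,0,0],[0,0,0,0],[0,0,0,0],[0,0,-0.02,0],[0,0,-0.06,0]], hand=0.0854)

```text
time: 12.8
ee_pos: [0.5263, 0.2106, 0.1084]
tcp_rot: [-179.9, 0.4, 38.4]
wrist_force: [1.3, 0.4, 0.1]
opening: 0.0852
grasp_force: 0.0
```

Call:
arm_command(series=[[0,0,-0.03,0],[0,0,-0.05,0],[0,0,-0.05,0],[0,0,-0.05,0],[0,0,-0.05,0]], hand=0.0)

```text
time: 13.3
ee_pos: [0.5277, 0.2112, 0.1598]
tcp_rot: [-180.0, 0.1, 38.4]
wrist_force: [-1.0, 0.0, -0.6]
opening: 0.0122
grasp_force: 0.0
```

```bash
python3 - <<'E'
from h import *
s=bot.get_obs(); print(s['ee_pos'],s['opening'])
c=look('wrist',dict(tin_a_mouth=.054,tin_a_mid=.027,lid_a_center=.066))
a=c['color'][80:360,120:440]
c=look('scene',dict(tin_a_mid=.027,lid_a_center=.066))
b=c['color'][150:230,360:450]
cv2.imwrite('pics/w7.png',cv2.hconcat([cv2.resize(a,(400,400)),cv2.resize(b,(400,400),interpolation=2)]))
E
```

```text
[0.52772176 0.21121416 0.15979647] 0.01215027879219151
wrist lid_a_center 0.85 [274. 219.] [0.526  0.2097 0.066 ]
scene tin_a_mid 0.87 [410. 195.] [0.5307 0.2117 0.027 ]
scene lid_a_center 0.79 [106. 219.] [ 0.4791 -0.5328  0.066 ]
scene lid_a_center 0.73 [148. 261.] [ 0.6111 -0.4371  0.066 ]
scene lid_a_center 0.72 [136. 229.] [ 0.523  -0.4621  0.066 ]
scene lid_a_center 0.7 [104. 257.] [ 0.5816 -0.5336  0.066 ]
```

View pics/w7.png

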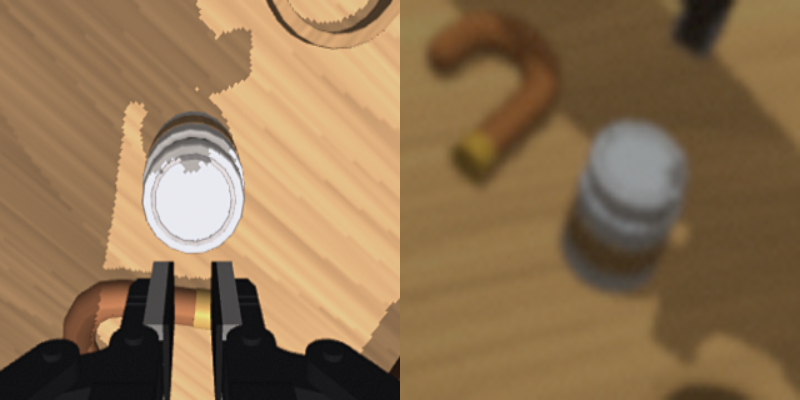

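Call:
arm_command(series=[[-0.0005,0,0.03,0],[-0.0005,0,0.06,0],[-0.0005,0,0.08,0],[-0.0005,0,0.087,0],[-0.0005,0,0.09,0]])

```text
time: 14.15
ee_pos: [0.5276, 0.211, 0.0709]
tcp_rot: [-180.0, 0.0, 38.4]
wrist_force: [0.1, 0.3, 3.3]
opening: -0.0003
grasp_force: 1.2
```

Call:
arm_command(series=[[0,0,0.002,0],[0,0,0.004,0],[0,0,0.006,0],[0,0,0.0075,0],[0,0,0.0075,0]])

```text
time: 14.65
ee_pos: [0.5284, 0.2114, 0.0662]
tcp_rot: [180.0, -0.1, 38.4]
wrist_force: [-4.5, -2.1, 8.3]
opening: -0.0003
grasp_force: 4.1
```

Call:
arm_command(series=[[0,0,0.001,0],[0,0,0.002,0],[0,0,0.002,0],[0,0,0.002,0],[0,0,0.002,0]])

```text
time: 15.15
ee_pos: [0.5287, 0.2115, 0.0662]
tcp_rot: [179.9, -0.2, 38.4]
wrist_force: [-9.2, -3.6, 21.2]
opening: 0.0001
grasp_force: 10.6
```

Call:
arm_command(series=[[0,0,-0.02,0],[0,0,-0.06,0],[0,0,-0.085,0],[0,0,-0.09,0],[0,0,-0.09,0]], hand=0.0)

```text
time: 15.65
ee_pos: [0.5287, 0.2115, 0.1535]
tcp_rot: [179.9, -0.2, 38.4]
wrist_force: [-0.1, -0.2, -0.1]
opening: 0.0001
grasp_force: 0.0
```

```bash
python3 - <<'E'
from h import *
s=bot.get_obs(); print(s['ee_pos'],s['opening'])
c=look('wrist',dict(tin_a_mouth=.054,tin_a_mid=.027,lid_a_center=.06))
a=c['color'][80:360,120:440]
c=look('scene',dict(tin_a_mid=.027))
b=c['color'][150:230,360:450]
cv2.imwrite('pics/w8.png',cv2.hconcat([cv2.resize(a,(400,400)),cv2.resize(b,(400,400),interpolation=2)]))
look('top',dict(carousel_axis=.04,tin_b_mid=.067,tin_c_mid=.067,dish_mid=.053))
look('scene',dict(carousel_axis=.04,lid_b_center=.1,tin_c_mid=.067,dish_mid=.053))
E
```

```text
[0.52868432 0.21148142 0.1535369 ] 9.08766175564182e-05
wrist lid_a_center 0.96 [274. 221.] [0.5263 0.2096 0.06  ]
scene tin_a_mid 0.61 [409. 192.] [0.5217 0.2146 0.027 ]
scene tin_a_mid 0.29 [430. 243.] [0.675  0.2044 0.027 ]
top carousel_axis 0.58 [285. 210.] [ 0.5513 -0.1467  0.04  ]
top carousel_axis 0.23 [309. 246.] [ 0.4568 -0.2076  0.04  ]
top tin_b_mid 0.4 [313. 248.] [ 0.4515 -0.2144  0.067 ]
top tin_c_mid 0.95 [266. 172.] [ 0.6497 -0.1008  0.067 ]
top tin_c_mid 0.53 [162. 268.] [0.4087 0.1687 0.067 ]
top dish_mid 0.61 [248. 238.] [ 0.4801 -0.049   0.053 ]
top dish_mid 0.48 [149. 224.] [0.524  0.2059 0.053 ]
top dish_mid 0.24 [264. 173.] [ 0.6493 -0.095   0.053 ]
scene carousel_axis 0.86 [274. 218.] [ 0.5406 -0.1434  0.04  ]
scene lid_b_center 0.69 [242. 177.] [ 0.4478 -0.2024  0.1   ]
scene tin_c_mid 0.68 [303. 245.] [ 0.6396 -0.0967  0.067 ]
scene dish_mid 0.87 [307. 191.] [ 0.4864 -0.0504  0.053 ]
scene dish_mid 0.6 [239. 177.] [ 0.4071 -0.2091  0.053 ]
```

View pics/w8.png

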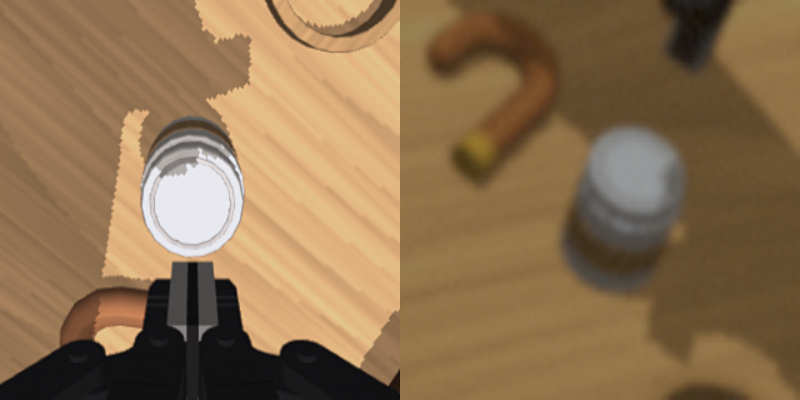

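Call:
arm_command(series=[[-0.001,0,0,0],[-0.001,0,0,0],[-0.001,0,0,0],[-0.001,0,0.02,0],[-0.001,0,0.05,0]], hand=0.0854)

```text
time: 16.95
ee_pos: [0.5282, 0.211, 0.103]
tcp_rot: [179.9, -0.2, 38.4]
wrist_force: [0.1, 0.9, -0.1]
opening: 0.0724
grasp_force: 0.0
```

Call:
arm_command(series=[[0,0,0.03,0],[0,0,0.06,0],[0,0,0.08,0],[0,0,0.088,0],[0,0,0.092,0]])

```text
time: 17.45
ee_pos: [0.5268, 0.2105, 0.0094]
tcp_rot: [-180.0, 0.0, 38.4]
wrist_force: [-1.1, -0.3, 0.1]
opening: 0.0855
grasp_force: 0.0
```

Call:
arm_command(series=[[0,0,0,0],[0,0,0,0],[0,0,0,0],[0,0,0,0],[0,0,0,0]], hand=0.045, grip_force=35)

```text
time: 17.95
ee_pos: [0.5279, 0.2109, 0.0114]
tcp_rot: [180.0, -0.1, 38.4]
wrist_force: [-1.5, -0.6, 7.6]
opening: 0.0574
grasp_force: 38.0
```

Call:
arm_command(series=[[0,0,-0.01,0],[0,0,-0.04,0],[0,0,-0.08,0],[0,0,-0.12,0],[0,0,-0.15,0]])

```text
time: 18.45
ee_pos: [0.5272, 0.2106, 0.163]
tcp_rot: [180.0, -0.1, 38.4]
wrist_force: [0.1, 0.1, -3.5]
opening: 0.057
grasp_force: 38.7
```

Call:
arm_command(series=[[-0.018,0.035,0,0.04],[-0.04,0.075,0,0.1],[-0.061,0.117,0,0.16],[-0.082,0.158,0,0.21],[-0.104,0.199,0,0.26]])

```text
time: 18.95
ee_pos: [0.569, -0.0118, 0.1603]
tcp_rot: [180.0, -0.0, 23.4]
wrist_force: [1.3, 0.7, -3.3]
opening: 0.0571
grasp_force: 38.7
```

Call:
arm_command(series=[[-0.01,0.044,0,0],[-0.02,0.088,0,0],[-0.03,0.132,0,0],[-0.04,0.175,0,0],[-0.0495,0.219,0,0]])

```text
time: 19.45
ee_pos: [0.6108, -0.2324, 0.1603]
tcp_rot: [-180.0, -0.0, 23.5]
wrist_force: [0.7, 0.7, -3.0]
opening: 0.0571
grasp_force: 38.7
```

Call:
arm_command(series=[[0,0,0,0],[0,0,0,0],[0,0,0,0],[0,0,0,0],[0,0,0,0]])

```text
time: 19.95
ee_pos: [0.611, -0.2296, 0.1602]
tcp_rot: [180.0, -0.0, 23.6]
wrist_force: [0.9, 0.2, -2.8]
opening: 0.0575
grasp_force: 39.1
```

```bash
python3 - <<'E'
from h import *
s=bot.get_obs(); print(s['ee_pos'],s['opening'],s['tcp_rot'])
c=look('wrist',dict(carousel_axis=.04,lid_b_center=.1,tin_c_mid=.067,dish_mid=.053,lid_a_center=.21),'w9')
look('top',dict(carousel_axis=.04,tin_b_mid=.067,tin_c_mid=.067,dish_mid=.053))
E
```

```text
[ 0.61099941 -0.22955084  0.16023849] 0.05754142372804004 [ 1.79984813e+02 -1.83611653e-02  2.35602793e+01]
wrist carousel_axis 0.83 [136. 234.] [ 0.5485 -0.143   0.04  ]
wrist dish_mid 0.57 [277. 362.] [ 0.4946 -0.2825  0.053 ]
wrist lid_a_center 0.96 [486. 326.] [ 0.6472 -0.2818  0.21  ]
wrist lid_a_center 0.61 [544. 378.] [ 0.6382 -0.3125  0.21  ]
wrist lid_a_center 0.59 [278. 360.] [ 0.6126 -0.2297  0.21  ]
top carousel_axis 0.83 [284. 212.] [ 0.5474 -0.1427  0.04  ]
top tin_c_mid 0.69 [247. 240.] [ 0.4756 -0.0476  0.067 ]
top tin_c_mid 0.61 [267. 172.] [ 0.6489 -0.1013  0.067 ]
top dish_mid 0.77 [245. 238.] [ 0.4815 -0.0423  0.053 ]
```

View pics/w9.png

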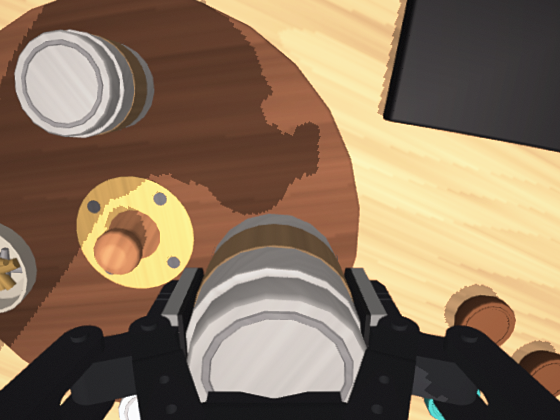

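The tin is held with its lid home. The carousel has not turned (axis at about (0.548,-0.143)) and the free place is straight below, 107 mm from the axis. Lowering now.

Call:
arm_command(series=[[0,0,0.03,0],[0,0,0.06,0],[0,0,0.085,0],[0,0,0.1,0],[0,0,0.105,0]])

```text
time: 21.0
ee_pos: [0.6101, -0.2304, 0.053]
tcp_rot: [-179.9, 0.1, 23.5]
wrist_force: [1.3, 0.6, -2.7]
opening: 0.0571
grasp_force: 39.1
```

Call:
arm_command(series=[[0,0,0.001,0],[0,0,0.002,0],[0,0,0.003,0],[0,0,0.004,0],[0,0,0.004,0]])

```text
time: 21.5
ee_pos: [0.6113, -0.2308, 0.0514]
tcp_rot: [180.0, -0.0, 23.5]
wrist_force: [0.3, -0.8, -1.4]
opening: 0.057
grasp_force: 39.2
```

Touching; one more millimetre, then release and rise.

Call:
arm_command(series=[[0,0,0.0005,0],[0,0,0.001,0],[0,0,0.001,0],[0,0,0.001,0],[0,0,0.001,0]])

```text
time: 22.0
ee_pos: [0.6114, -0.2307, 0.0513]
tcp_rot: [179.9, -0.1, 23.5]
wrist_force: [-1.7, 0.5, 6.6]
opening: 0.057
grasp_force: 39.7
```

Call:
arm_command(series=[[0,0,0,0],[0,0,0,0],[0,0,0,0],[0,0,0,0],[0,0,-0.005,0]], hand=0.0854)

```text
time: 22.5
ee_pos: [0.6105, -0.2305, 0.0541]
tcp_rot: [-179.9, 0.1, 23.5]
wrist_force: [0.6, 0.4, 0.8]
opening: 0.0854
grasp_force: 0.0
```

Call:
arm_command(series=[[0,0,-0.02,0],[0,0,-0.06,0],[0,0,-0.1,0],[0,0,-0.14,0],[0,0,-0.15,0]])

```text
time: 23.0
ee_pos: [0.612, -0.231, 0.2106]
tcp_rot: [179.7, -0.3, 23.5]
wrist_force: [1.3, -0.1, 0.3]
opening: 0.0859
grasp_force: 0.0
```

Call:
arm_command(series=[[-0.03,0.02,0,0],[-0.06,0.04,0,0],[-0.06,0.04,0,0],[-0.06,0.04,0,0],[-0.06,0.04,0,0]])

```text
time: 23.5
ee_pos: [0.572, -0.2908, 0.2045]
tcp_rot: [-180.0, 0.0, 23.5]
wrist_force: [0.8, -0.2, 0.3]
opening: 0.0855
grasp_force: 0.0
```

```bash
python3 - <<'E'
from h import *
s=bot.get_obs(); print(s['ee_pos'],s['time'],s['wrist_force'])
a=shot('wrist')['color']
b=look('scene',dict(carousel_axis=.04,lid_b_center=.1,tin_b_mid=.067,dish_mid=.053))['color'][140:290,190:340]
cv2.imwrite('pics/w10.png',cv2.hconcat([cv2.resize(a,(400,300)),cv2.resize(b,(300,300),interpolation=2)]))
E
```

```text
[ 0.57202538 -0.29079611  0.20453347] 23.5 [ 0.79707835 -0.18670044  0.30237659]
scene carousel_axis 0.72 [276. 219.] [ 0.5435 -0.1391  0.04  ]
scene carousel_axis 0.67 [240. 236.] [ 0.5712 -0.2309  0.04  ]
scene lid_b_center 0.66 [240. 175.] [ 0.4399 -0.2051  0.1   ]
scene lid_b_center 0.35 [426. 243.] [0.7078 0.1553 0.1   ]
scene tin_b_mid 0.82 [242. 191.] [ 0.4626 -0.207   0.067 ]
scene dish_mid 0.93 [309. 188.] [ 0.4779 -0.0432  0.053 ]
```

View pics/w10.png

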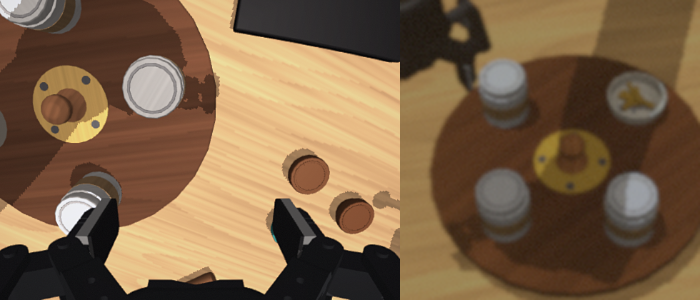

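The picture shows three closed, upright tins and the dish on the disc, with tin_b's gap gone. I'm handing the job in.

```bash
python3 -c "
from workcell import bot
print(bot.job_done())"
```

```text
the job is handed in; nothing more can be done
None
```

The job is handed in at about 23.5 s of the 67 s allowed, with no verdict returned: tin_a stands closed in the free place on the carousel, and both lids were pressed down to their fully-home height.

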